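# Sweep stray truffles into the caramel frame

### The arm

A 6-joint arm with a two-finger parallel gripper is mounted at the origin on a cart in front of the work surface, level with it; the furniture and walls round the work are solid. World frame = base frame: x ahead of the robot, y to its left, z up, the work surface at z = 0. Lengths are in m, angles in degrees, forces in N, time in s.
With the tool pointing down it reaches from about 0.325 to 0.85 m from the base axis. Payload 15.5 kg.
Tool frame: the origin (TCP) lies at the very end of the fingers, on their centre line; the grasp point (between the pads) lies arm.grip_depth behind it (arm.grip_depth is the distance from the TCP to the grasp point, in m); z points along the fingers, y is the line along which they close (so a half turn about z gives the same grasp; the last joint's range is limited). The gripper opens to 91 mm and grips with 3 to 60 N. Pads are 32 mm wide; open, the fingers measure 118 mm over their backs; the gripper's body (76 mm by 178 mm) begins 60 mm behind the grasp point.
Start: joints at [-82.305, 28.281, 77.091, -0, 74.628, -5.472], TCP at [0.142, -0.609, 0.214] pointing down, gripper open.
Joint ranges: [-166.48, 166.48], [-47.26, 123.95], [12.59, 153.08], [-70.14, 250.14], [6.76, 159.57], [-176.63, 176.63]. Speed limits (degrees/s): [108.29, 108.29, 147.25, 172.46, 172.46, 172.46].

### API

Orientations are given as a 3x3 rotation matrix whose columns are the frame's x, y, z axes.
In Python, from rig import arm gives the robot as it stands. Calls block until the motion is done:
- arm.move_to(position, orientation): joint-space move of the TCP to a pose.
- arm.move_l(position, orientation=None, feed=0.15): straight line of the TCP; orientation=None keeps the orientation; feed is the mean speed in m/s.
- arm.move_joints(angles): joint-space move.
- arm.grip(opening): finger opening in m; the grip force is fixed at half the most; returns when the fingers have stopped.
- arm.sleep(seconds).
- arm.solve_ik(position, orientation): joint angles nearest the present ones, or None.
- arm.snapshot(name): name is "side" or "top"; returns the picture (420x560x3 uint8, red, green, blue); there is no depth.
- arm.get_calibration(name): a dict with "intrinsics" (3x3 intrinsics, pixels), "k1" (the pictures are not rectified: a ray, as slopes to the right and down, at radius r is drawn at 1 + k1 r^2 times it, then the intrinsics apply), "cam_to_world" (4x4, takes a point from camera to world coordinates). Camera axes: x right, y down, z forward; pixel columns grow to the right and rows downward; lengths in m; the calibration is good to about 2 mm. A picture is of the moment at which its call begins. get_calibration takes no time and is no camera call.
A pose or a line that the arm cannot do raises arm.Unreachable and nothing moves.
- arm.sign_off(): hands the job in; it is judged then, once.
Readings, each from a call of its own:
- arm.current_t(): time.
- arm.current_joint_positions(): joint angles.
- arm.current_dq(): joint speeds.
- arm.current_tau(): joint torques, N m.
- arm.current_ee_pos(): TCP position.
- arm.current_tool_rot(): TCP orientation.
- arm.current_force(): force on the tool from outside, world axes, zero at the start.
- arm.current_torque(): the same for the moment, N m.
- arm.current_width(): finger opening in m.
- arm.current_grasp_force(): force on a finger pad.
Only numpy, scipy, OpenCV 4.12 (cv2) and the standard library are available. Lean on these libraries where they do the work, as an engineer would, in place of code of your own. Each camera call takes 0.05 s, during which the arm holds its last target. There are 200 camera calls.

### The job

Three truffles lie stray on the bare counter (the plated ones on the slate are fine): sweep all three along the counter with your fingers, through the open end of the U-shaped steel frame, until each lies fully inside it. Sweep gently and never lift, pinch or squash a truffle, and leave the tin and the card box where they stand.

Things in the scene. Friction and masses are not known exactly. Their poses are not given: they have to be found in the camera images.
- frame: Steel frame fixed flat on the counter: three bars in a U, 12 mm thick, 20 mm high, no floor. Origin on the counter at the centre of the enclosed area (160 mm along its x, 130 mm along y; z up). Open end at its y = -65 mm, 160 mm wide; inner faces: back bar y = +65 mm, side bars x = -80 and +80 mm. The open end looks roughly to the robot's right (-y), turned up to 17 degrees either way.
- truffle_a_center (a point): Centre of a loose truffle on the bare counter: a dark chocolate ball 28 mm across, 25 mm high, about 13 g, standing on a small flat foot; the centre is 12 mm above the counter. It slides or rolls a little when pushed. The three loose truffles are alike.
- truffle_b_center (a point): Centre of a loose truffle on the bare counter: a dark chocolate ball 28 mm across, 25 mm high, about 13 g, standing on a small flat foot; the centre is 12 mm above the counter. It slides or rolls a little when pushed. The three loose truffles are alike.
- truffle_c_center (a point): Centre of a loose truffle on the bare counter: a dark chocolate ball 28 mm across, 25 mm high, about 13 g, standing on a small flat foot; the centre is 12 mm above the counter. It slides or rolls a little when pushed. The three loose truffles are alike.
- tin: Round pastille tin with a lid, 70 mm across, 36 mm high, upright and loose among the truffles; origin at the centre of its underside. Stays where it is.
- ballotin: Closed card box of truffles, 67 x 93 x 46 mm, loose on the counter to the robot's right; origin at the centre of its underside. Stays where it is.
- truffle_a: The same truffle; origin at the centre of its flat foot (turns with it if it rolls, so prefer the centre point).
- truffle_b: The same truffle; origin at the centre of its flat foot (turns with it if it rolls, so prefer the centre point).
- truffle_c: The same truffle; origin at the centre of its flat foot (turns with it if it rolls, so prefer the centre point).

How it is judged (in metres and radians):
At the end, for the whole second after the job is handed in: All three loose truffles rest on the counter inside the frame: each centre between the side bars and the back bar and at least 12 mm in from the open end, speed under 0.02 m/s (x of truffle_a_center in the frame of frame between -0.08 and 0.08 m and y of truffle_a_center in the frame of frame between -0.053 and 0.065 m and height (world z) of each of truffle_a_center, truffle_b_center, truffle_c_center below 0.02 m and linear speed of each of truffle_a, truffle_b, truffle_c below 0.02 m/s and x of truffle_b_center in the frame of frame between -0.08 and 0.08 m and y of truffle_b_center in the frame of frame between -0.053 and 0.065 m and x of truffle_c_center in the frame of frame between -0.08 and 0.08 m and y of truffle_c_center in the frame of frame between -0.053 and 0.065 m); the robot touches nothing.
It fails at once if a truffle is lifted more than about 18 mm off the counter (or taken over a bar) (height (world z) of any of truffle_a_center, truffle_b_center, truffle_c_center above 0.03 m).
It fails at once if a truffle is pinched or squashed by the fingers with more than 15 N (contact force between the fingers and truffle_a above 15 N or contact force between the fingers and truffle_b above 15 N or contact force between the fingers and truffle_c above 15 N).
It fails at once if the tin or the card box is moved more than 15 mm (distance of any of tin, ballotin from where it was at the start of the episode above 0.015 m).
It also fails if it takes over 64 s, if anything falls off the work surface, if the arm or the gripper's body presses on something with over 40 N, if the wrist force passes 120 N, or if a joint passes its speed limit or range.

## Working session

There is one attempt and no reset: what is moved stays moved. The work goes in short steps, each a Python script; the robot and the scene stay as the last script left them, time stands still between calls to the robot, and variables do not carry over. Pictures are saved under pics/ and viewed, at most 10 in all, crops included, and the job is handed in when it is done.

```bash
mkdir -p pics; cat > h.py <<'E'
import numpy as np, cv2
from rig import arm
def save(n,name):
    im=arm.snapshot(n); cv2.imwrite(f'pics/{name}.png',im[:,:,::-1]); return im
def cast(n,px,z):
    c=arm.get_calibration(n);K=np.array(c['intrinsics'],float);T=np.array(c['cam_to_world'])
    p=cv2.undistortPoints(np.array(px,float).reshape(-1,1,2),K,np.array([c['k1'],0,0,0.]))[:,0]
    d=np.c_[p,np.ones(len(p))]@T[:3,:3].T;o=T[:3,3]
    return o+d*((z-o[2])/d[:,2])[:,None]
E
python3 - <<'E'
from h import *
a=save('top','top0');b=save('side','side0')
for n in('top','side'):
    c=arm.get_calibration(n);print(n,np.round(c['cam_to_world'],3).tolist(),c['k1'],c['intrinsics'])
print(arm.current_t(),arm.grip_depth,arm.current_tool_rot())
E
```

```text
top [[-0.014, -0.99, 0.141, 0.405], [-0.999, 0.009, -0.036, -0.083], [0.034, -0.141, -0.989, 0.912], [0.0, 0.0, 0.0, 1.0]] -0.11559403775444504 [[412.04647045   0.         285.31930686]
 [  0.         412.04647045 205.04273001]
 [  0.           0.           1.        ]]
side [[-0.95, -0.173, 0.26, 0.271], [-0.311, 0.589, -0.746, 0.64], [-0.024, -0.79, -0.613, 0.638], [0.0, 0.0, 0.0, 1.0]] -0.04183775779099085 [[424.68913671   0.         286.76615361]
 [  0.         424.68913671 198.81255489]
 [  0.           0.           1.        ]]
0.1 0.0188 [[ 9.73703764e-01  2.27817811e-01 -1.60902071e-04]
 [ 2.27817851e-01 -9.73703180e-01  1.06947232e-03]
 [ 8.69739857e-05 -1.07800559e-03 -9.99999415e-01]]
```

View pics/top0.png

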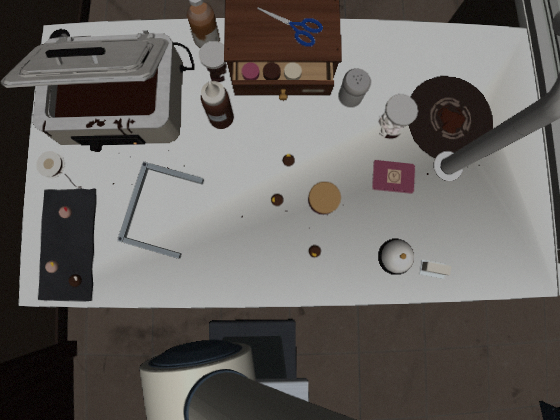

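View pics/side0.png

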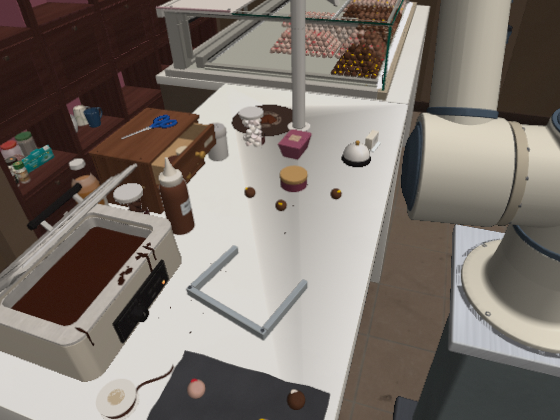

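The top view shows loose truffles at about (289,159), (277,199) and (315,251). The tin is at (324,197) and the card box at (394,177). The frame corners are (144,164) and (121,240), with bar ends at (204,181) and (181,257), so it opens to the right. The side view agrees, with truffles at (250,192), (281,205) and (336,194).

```bash
cat >> h.py <<'E'
def truffles(n,im,roi,skip=None):
    """dark blobs on the pale counter -> px centres, areas"""
    x0,y0,x1,y1=roi; g=im.max(2)[y0:y1,x0:x1]
    m=((g<110)*255).astype(np.uint8); m=cv2.morphologyEx(m,cv2.MORPH_OPEN,np.ones((3,3)))
    m=cv2.morphologyEx(m,cv2.MORPH_CLOSE,np.ones((5,5)))
    k,_,s,c=cv2.connectedComponentsWithStats(m)
    return [((2*s[i,0]+s[i,2]-1)/2+x0,(2*s[i,1]+s[i,3]-1)/2+y0,s[i,4]) for i in range(1,k) if 50<s[i,4]<400]
E
python3 - <<'E'
from h import *
a=cv2.imread('pics/top0.png')[:,:,::-1];b=cv2.imread('pics/side0.png')[:,:,::-1]
for n,im,r in(('top',a,(215,130,345,280)),('side',b,(230,175,360,230))):
    t=truffles(n,im,r);print(n,t,np.round(cast(n,[p[:2] for p in t],.012),4).tolist())
# frame: grey-blue bars
hsv=cv2.cvtColor(np.ascontiguousarray(a[150:270,105:215]),cv2.COLOR_RGB2HSV)
m=((hsv[...,2]<185)&(hsv[...,2]>50)).astype(np.uint8)*255
m=cv2.morphologyEx(m,cv2.MORPH_OPEN,np.ones((3,3)))
k,l,s,_=cv2.connectedComponentsWithStats(m);i=1+s[1:,4].argmax();print(s[1:].tolist())
c,_=cv2.findContours((l==i).astype(np.uint8),cv2.RETR_EXTERNAL,cv2.CHAIN_APPROX_NONE)
ap=cv2.approxPolyDP(max(c,key=len),4,True)[:,0]+[105,150]
w=cast('top',ap,.02);print(ap.tolist(),np.round(w,4).tolist())
r=cv2.minAreaRect((w[:,:2]*1000).astype(np.float32));print(r)
# tin, ballotin
h=cv2.cvtColor(np.ascontiguousarray(a),cv2.COLOR_RGB2HSV)
for nm,mm,z in(('tin',(h[...,0]>8)&(h[...,0]<25)&(h[...,1]>90)&(h[...,2]>110),.036),('bal',((h[...,0]>160)&(h[...,1]>90)&(h[...,2]>60)),.046)):
    mm=mm.astype(np.uint8);k,l,s,c=cv2.connectedComponentsWithStats(mm)
    for i in range(1,k):
        if s[i,4]>300 and 300<c[i,0]<430 and 150<c[i,1]<220:
            cc,_=cv2.findContours((l==i).astype(np.uint8),0,1);q=cast('top',max(cc,key=len)[:,0],z)[:,:2]*1000
            print(nm,s[i].tolist(),cv2.minAreaRect(q.astype(np.float32)))
E
```

```text
top [(np.float64(288.5), np.float64(160.5), np.int32(104)), (np.float64(278.0), np.float64(199.5), np.int32(112)), (np.float64(314.5), np.float64(250.0), np.int32(105))] [[0.6341, -0.1239, 0.012], [0.5457, -0.0993, 0.012], [0.4335, -0.1777, 0.012]]
side [(np.float64(293.0), np.float64(185.0), np.int32(232)), (np.float64(249.5), np.float64(192.5), np.int32(81)), (np.float64(335.5), np.float64(193.5), np.int32(75)), (np.float64(280.0), np.float64(206.0), np.int32(72))] [[0.5387, -0.1806, 0.012], [0.6321, -0.1207, 0.012], [0.4288, -0.1759, 0.012], [0.5429, -0.0917, 0.012]]
[[0, 0, 110, 120, 13104]]
[[105, 150], [105, 269], [214, 269], [214, 150]] [[0.6611, 0.2897, 0.02], [0.3959, 0.2772, 0.02], [0.3952, 0.0396, 0.02], [0.6574, 0.0422, 0.02]]
((528.1204223632812, 164.67982482910156), (268.33660888671875, 247.4400177001953), 0.567362904548645)
tin [310, 182, 31, 31, 751] ((546.7349853515625, -200.63291931152344), (65.41732025146484, 65.78604125976562), 89.41584777832031)
bal [373, 160, 42, 33, 968] ((590.0160522460938, -351.68511962890625), (90.76529693603516, 64.19713592529297), 83.99225616455078)
```

```bash
python3 - <<'E'
from h import *
a=cv2.imread('pics/top0.png')[:,:,::-1]
g=a.max(2)[150:270,108:215];print(np.percentile(g,[2,5,8,12,50]))
t,m=cv2.threshold(np.ascontiguousarray(g),0,255,cv2.THRESH_OTSU+1)
k,l,s,_=cv2.connectedComponentsWithStats(m);print(t,s[1:].tolist());i=1+s[1:,4].argmax()
c,_=cv2.findContours((l==i).astype(np.uint8),cv2.RETR_EXTERNAL,cv2.CHAIN_APPROX_NONE)
p=max(c,key=len)[:,0]+[108,150]
w=cast('top',p,.02);r=cv2.minAreaRect((w[:,:2]*1000).astype(np.float32));print(r)
print(np.round(cv2.boxPoints(r)))
print('hand',np.round(cast('top',[(144,163),(120,240),(204,181),(181,257)],.02),3).tolist())
R=np.array(arm.current_tool_rot());
for q in[(.633,-.16),(.70,-.13),(.40,-.25)]:
    for z in (.006,.03):
        print(q,z,arm.solve_ik([*q,z],[[1,0,0],[0,-1,0],[0,0,-1]]))
E
```

```text
[ 84. 117. 122. 150. 173.]
138.0 [[60, 0, 1, 1, 1], [22, 6, 1, 1, 1], [10, 12, 86, 97, 1400], [76, 15, 1, 2, 2], [5, 33, 2, 2, 3], [23, 34, 2, 1, 2]]
((526.192138671875, 157.58428955078125), (146.23919677734375, 185.94935607910156), 74.01200866699219)
[[417. 113.]
 [595.  62.]
 [636. 202.]
 [457. 253.]]
hand [[0.63, 0.199, 0.02], [0.459, 0.246, 0.02], [0.587, 0.063, 0.02], [0.421, 0.111, 0.02]]
(0.633, -0.16) 0.006 [-1.94227025e+01  4.41131773e+01  8.31115793e+01 -2.54444375e-14
  5.27752434e+01  7.05772975e+01]
(0.633, -0.16) 0.03 [-1.94227025e+01  4.22452592e+01  8.24481921e+01 -2.54444375e-14
  5.53065487e+01  7.05772975e+01]
(0.7, -0.13) 0.006 [-1.53227194e+01  4.76936426e+01  7.34344614e+01 -2.54444375e-14
  5.88718960e+01  7.46772806e+01]
(0.7, -0.13) 0.03 [-1.53227194e+01  4.60081762e+01  7.27808138e+01 -2.54444375e-14
  6.12110100e+01  7.46772806e+01]
(0.4, -0.25) 0.006 [-3.92642074e+01  3.55548515e+01  1.09896141e+02 -2.54444375e-14
  3.45490077e+01  5.07357926e+01]
(0.4, -0.25) 0.03 [-3.92642074e+01  3.28472379e+01  1.09082574e+02 -2.54444375e-14
  3.80701884e+01  5.07357926e+01]
```

```bash
cat >> h.py <<'E'
FO=np.array([.5244,.1518]); FX=np.array([.961,-.275]); FY=np.array([.275,.961])
f2w=lambda p: FO+FX*p[0]+FY*p[1]
w2f=lambda p: np.array([(np.array(p)[:2]-FO)@FX,(np.array(p)[:2]-FO)@FY])
def plan(T,goal_f,clear=.008,z=.006):
    G=f2w(goal_f);d=G-T;d/=np.linalg.norm(d)
    s=T-d*(.014+clear+.016); e=G-d*(.010+.016); b=e-d*.03
    R=None
    for sg in(1,-1):
        x=np.array([*(sg*d),0]);zz=np.array([0,0,-1.]);M=np.c_[x,np.cross(zz,x),zz]
        q=arm.solve_ik([*s,.12],M)
        if q is not None and (R is None or abs(q[5])<R[1]): R=(M,abs(q[5]),q)
    return s,e,b,R[0],R[2]
def sweep(T,goal_f,feed=.08,z=.006,clear=.008):
    s,e,b,R,q=plan(np.array(T),goal_f,clear)
    arm.move_to([*s,.12],R); arm.move_l([*s,z],feed=.1)
    arm.move_l([*e,z],feed=feed); arm.sleep(.2); arm.move_l([*b,z],feed=.06); arm.move_l([*b,.12],feed=.2)
T1=(.633,-.122);T2=(.5443,-.0955);T3=(.431,-.177)
G1=(-.045,.025);G2=(.005,.015);G3=(.046,0.)
E
python3 - <<'E'
from h import *
print(np.round(cast('top',[(450,165),(222,127),(352,103)],0),3).tolist(), np.round(cast('side',[(297,127),(181,230),(219,158)],0),3).tolist())
for T,G in((T1,G1),(T2,G2),(T3,G3)):
    s,e,b,R,q=plan(np.array(T),G);print(w2f(T),s,e,R[:,0],np.round(q),np.round(arm.solve_ik([*e,.006],R)))
E
```

```text
[[0.626, -0.504, 0.0], [0.718, 0.028, 0.0], [0.776, -0.276, 0.0]] [[0.625, -0.495, 0.0], [0.735, 0.04, 0.0], [0.783, -0.262, 0.0]]
[ 0.1796596 -0.2332568] [ 0.64908878 -0.15642602] [0.49903811 0.16464535] [-0.42338903  0.90594797  0.        ] [-19.  37.  76.  -0.  67. -44.] [ 12.  38. 102.  -0.  40. -13.]
[ 0.0871314 -0.2321828] [ 0.54589979 -0.13346631] [0.5344246  0.13886305] [-0.04209985  0.99911341  0.        ] [-20.  30.  92.  -0.  58. -22.] [ 8. 39. 98. -0. 43.  6.]
[ 0.0006626 -0.3416618] [ 0.41583455 -0.21184264] [0.55822964 0.1153103 ] [0.39909068 0.91691146 0.        ] [-34.  23. 105.  -0.  51. -11.] [ 6. 40. 96. -0. 44. 29.]
```

```bash
python3 - <<'E'
from h import *
s,e,b,R,q=plan(np.array(T1),G1)
arm.grip(.021)
arm.move_to([.40,-.22,.2],R)
sweep(T1,G1)
print(arm.current_t(),arm.current_width(),arm.current_force())
save('top','top1')
E
```

```text
11.4333 0.020949274804385132 [-0.52418585 -0.35939619 -1.20029881]
```

View pics/top1.png

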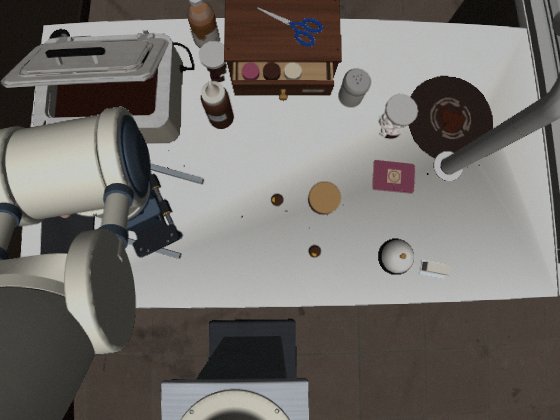

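The truffle has left (289,159), and the arm hides the frame. T2 at (277,199) and T3 at (315,251) haven't moved, nor has the tin. Next I'll go above T2 and check inside the frame before descending.

```bash
python3 - <<'E'
from h import *
s,e,b,R,q=plan(np.array(T2),G2)
arm.move_to([*s,.12],R)
im=save('side','side2');im=save('top','top2')
for t in truffles('top',im,(130,165,205,255)): print(t, w2f(cast('top',[t[:2]],.012)[0]))
E
```

```text
(np.float64(137.0), np.float64(199.0), np.int32(135)) [0.00735687 0.06638976]
(np.float64(148.5), np.float64(225.5), np.int32(108)) [-0.04185091  0.02340331]
(np.float64(197.0), np.float64(247.5), np.int32(124)) [-0.05912004 -0.09364467]
```

View pics/side2.png

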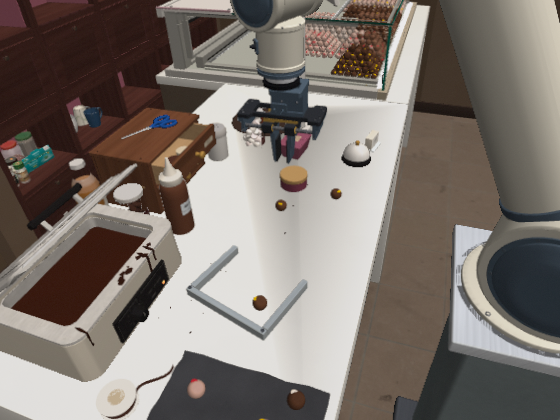

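T1 lies inside the frame, at side pixel (260,302), which is (-42,23) mm in frame coordinates, as planned. T2 (281,205), T3 (336,194) and the tin (293,178) haven't moved, and the gripper hangs above the T2 start point. Now I'll sweep T2 and T3.

```bash
python3 - <<'E'
from h import *
sweep(T2,G2)
s,e,b,R,q=plan(np.array(T3),G3)
arm.move_to([*s,.12],R)
im=save('side','side3')
for t in truffles('side',im,(200,240,300,325)): print(t, w2f(cast('side',[t[:2]],.012)[0]))
print(arm.current_t())
E
```

```text
(np.float64(242.0), np.float64(287.5), np.int32(134)) [0.00449343 0.01328193]
(np.float64(259.5), np.float64(302.5), np.int32(148)) [-0.04489834  0.02352408]
(np.float64(221.0), np.float64(311.0), np.int32(188)) [0.00196031 0.07699283]
20.65
```

View pics/side3.png

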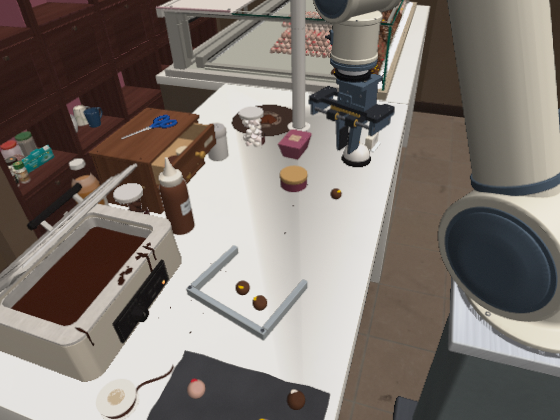

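Two truffles are inside the frame, at (242,287) and (260,302). T3 is still at (336,194), and the tin and box are in place. Now T3.

```bash
python3 - <<'E'
from h import *
R=arm.current_tool_rot()
sweep(T3,G3)
arm.move_to([.40,-.22,.2],R)
im=save('side','side4')
for t in truffles('side',im,(200,240,300,325)): print(t, w2f(cast('side',[t[:2]],.012)[0]))
print(arm.current_t())
E
```

```text
(np.float64(231.0), np.float64(274.0), np.int32(120)) [ 0.04428355 -0.00168433]
(np.float64(242.0), np.float64(287.5), np.int32(139)) [0.00449343 0.01328193]
(np.float64(259.5), np.float64(302.5), np.int32(148)) [-0.04489834  0.02352408]
(np.float64(221.0), np.float64(311.0), np.int32(190)) [0.00196031 0.07699283]
29.7333
```

View pics/side4.png

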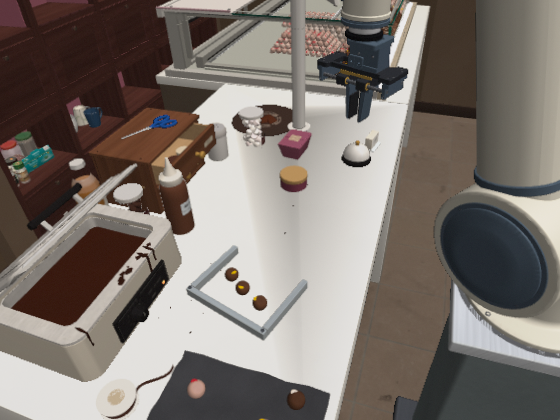

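All three truffles are inside the frame, at (231,274), (242,287) and (260,302). The tin and box haven't moved, and the arm is clear.

```bash
python3 -c "
from rig import arm
arm.sleep(.3); print(arm.sign_off())"
```

```text
the job is handed in; nothing more can be done
None
```

I swept all three truffles into the frame and handed the job in at about 30 s; in the last picture they lie well inside, with the tin and card box where they stood, though no verdict came back.

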